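# Pin a try square on a board with a guarded hold-down lever

## Task

Lay the try square in the marking jig: wooden stock on the ledge and flush against the board's left edge, steel blade flat across the board and centred under the hold-down's rubber foot; keep the safety catch on until the square lies there, let go of. Then flip the yellow-tabbed catch fully over, pull the red-handled lever over towards the board until the foot presses firmly on the blade, and finish while still holding the lever like that, so that a line can be scribed along the blade. Leave the board in its trough and do not disturb the tape measure, the cup or the cork block.

Things in the scene. Friction and masses are not known exactly. Their poses are not given: they have to be found in the camera images.
- jig: Marking jig on the bench; ply base 295x200x9 mm. Origin at bench height; +x points across the board, from ledge to hold-down (about the robot's right); y along the board (about away from the robot). A ledge (x -165 to -101, y +-100 mm, top at 24) carries the square's stock; the board lies in the trough (x -100 to -15) beside a low fence (top at 23). Hold-down at x 55 to 130.
- square_stock (a point): Centre of the try square's wooden stock (210 g in all). x points along the blade, y along the stock, which is 30 (x) x 115 (y) x 16 mm high: this point is 8 mm above its underside. On the bench it leans 0.05 rad onto the blade's tip. The steel blade (2 mm thick, 7 mm above the underside) covers y -56 to -20 mm and reaches x = +165 mm; at y above -18 mm the inner face is free. Grip across the 30 mm.
- stock_face (a point): Point on the square's stock, middle of its inner (blade-side) face, 15 mm in +x from square_stock, same axes. This face is to lie flush against the board's edge that faces the ledge (the left edge as the robot sees it).
- blade_mid (a point): Point on the blade's centre line, 60 mm in +x from the stock's inner face and 38 mm in -y from stock_face; same axes, half-way through the 2 mm blade, 8 mm above the stock's underside.
- board: Loose board 85 (x) x 340 (y) x 22 mm in the jig's trough with 1 mm play, parallel to the jig. Origin at the centre of its underside, 9 mm above the bench; its left edge (facing the ledge) is the face at x = -42.5 mm. Its top is 31 mm above the bench, 7 mm above the ledge: with the stock on the ledge the blade lies flat on the board and 9 mm of stock stand above the board.
- foot_spot (a point): Point on the board's top in the jig (fixed to the jig, axes as the jig's) straight under the rubber foot when it is down: 58 mm in +x from the board's left edge. The blade's centre line should pass under here, parallel to x. With the square so laid and flush, square_stock lies at x -73, y +38, z +1 mm from here.
- foot (a point): Round black rubber foot (22 mm wide, 11 mm high) fixed under the end of the lever's arm; this point is the centre of its underside. Raised, it hangs about 67 mm above the board, so the blade goes in under it from the ledge's side.
- safety_catch (a joint): Rad. Rocker catch on the robot's side (-y) of the bracket, axis along the jig's x. 0 to 0.1: on, its steel nose stands in front of the lever's shank and blocks it. Pressing its yellow tab down swings the nose up and aside; lever free above 0.95; stop (fully over) at 1.2. Stiff hinge, 2 to 3 N at the tab; it stays where it is left.
- catch_tab (a point): Point on top of the catch's yellow tab, 42 mm from the catch's axis; the tab is 26 mm wide (jig's x), 32 mm long, its outer end 56 mm from the axis. On, it slopes outwards and up at 35 degrees; fully over, outwards and down at 34 degrees, this point then about 47 mm lower and about as far out sideways.
- catch_hinge (a point): Point on the catch's axis (fixed to the jig, axes as the jig's), 112 mm above the bench; the tab lies to the -y side of it, the lever 36 mm to the +y side.
- pull_lever (a joint): Rad. Hold-down's bell-crank lever. 0: at rest, foot raised, handle leaning 0.22 rad off the board (+x). Grows as the handle is pulled towards the board (jig's -x); the foot meets the blade at about 0.49. A spring returns it: 4 N at the grip to start, 6 N at 0.5; each further newton there gives 1 N at the foot; 10 to 18 N in all is firm. With the catch on it stops near 0.06.
- lever_grip (a point): Point in the middle of the lever's upright red grip (round, 25 mm thick, 90 mm long), 130 mm from the lever's axis, about 202 mm above the bench at rest; the grip's top is 40 mm beyond it. It swings in the jig's x-z plane, so fingers that close along the jig's y can hold it from above while it turns between them.
- lever_hinge (a point): Point on the lever's axis (fixed to the jig, axes as the jig's; the lever turns about y here), 75 mm above the bench, 125 mm in +x from foot_spot.
- tape_measure: Yellow tape measure, 35 x 72 x 62 mm, near the work, to be left alone. Origin at the centre of its underside.
- mixing_cup: Clear cup, 70 mm wide, 74 mm high, to be left alone. Origin at the centre of its underside.
- cork_block: Cork sanding block, 36 x 60 x 26 mm, to be left alone. Origin at the centre of its underside.

How it is judged:
By the outcome, as a careful person would: the job done as asked, in the order asked, and still so for the second after the job is handed in, while the arm keeps its last pose, push and grip.
It also fails if it takes over 72 s, if anything falls off the work surface, if the arm or the gripper's body presses on something with over 40 N, if the wrist force passes 120 N, or if a joint passes its speed limit or range.

## Robot

A 6-joint arm with a two-finger parallel gripper is mounted at the origin on the work surface; the furniture and walls round the work are solid. World frame = base frame: x ahead of the robot, y to its left, z up, the work surface at z = 0. Lengths are in mm, angles in rad, forces in N, time in s.
With the tool pointing down it reaches from about 225 to 725 mm from the base axis. Payload 3.1 kg.
Tool frame: the origin (TCP) lies on the centre line of the jaws, within the pads' length; the fingertips stand 19 mm ahead of it and the grasp point (between the pads) is the TCP (ctrl.tips_ahead is the z of the fingertips in the tool frame, in mm); z points along the fingers, y is the line along which they close (so a half turn about z gives the same grasp; the last joint's range is limited). The gripper opens to 85 mm and grips with 20 to 120 N. Pads are 22 mm wide; open, the fingers measure 114 mm over their backs; the gripper's body (76 mm by 85 mm) begins 54 mm behind the grasp point. The pads swing forward as they close: fully open they stand 13 mm farther back than shut.
Start: joints at [-0.128, 0.048, 0.099, 1.622, 0, 1.443], TCP at [524.993, -0.012, 250.312] pointing down, gripper open.
Joint ranges: [-2.91, 2.91], [-0.99, 1.94], [-1.21, 1.42], [-2.12, 2.29], [-1.49, 1.47], [-3.14, 3.14]. Speed limits (rad/s): [2.79, 2.79, 3.14, 3.14, 3.14, 3.14].

## Interface

Orientations are given as [roll, pitch, yaw] about the fixed x, y, z axes, in that order (R = Rz(yaw) Ry(pitch) Rx(roll)).
In Python, from cell import get_obs, imaging, ctrl gives the robot as it stands. The module is installed in compiled form; this text tells all that it offers.
- The arm moves only by the tool play_rows, never from a script. Its argument "series" is a list of rows, each a list of 7 numbers: the shift along the tool's x, y, z in m, then the turn, a rotation vector about the tool's x, y, z in rad, then the finger opening in m, from 0 to 0.0854. A call has 1 to 20 rows; each row is the pose to reach, as a shift and turn from the pose commanded when the call began, along the tool's axes at that moment; what a row does not reach only later rows make up. A row lasts 1/12 s, in which the tool goes at most 41.7 mm and 7.16 degrees, less where a joint would pass 70% of its speed; a pose out of reach is approached as far as the arm can. A call with a gripper value outside its range is refused whole. The fingers move at their own pace and stop on an object; "squeeze" is the grip in N (left out, the last holds). Time passes only in rows, so rows that repeat a pose let the fingers close. It gives the time, the measured TCP pose, the force, the opening and the grip force at its end, in the units of the state.
- get_obs(): the state, without advancing time (a new reading comes with each control period).
- imaging.camera(name): name is "scene" or "side" or "wrist"; returns a dict with "color" (400x640x3 uint8, red, green, blue), "intrinsics" (3x3 intrinsics, pixels), "xyz" and "attitude" of the camera in the world. Camera axes: x right, y up, looking along -z (the intrinsics and any distortion apply to the point x, -y, -z); pixel columns grow to the right and rows downward; lengths in mm; the calibration is good to about 2 mm. A picture is of the moment at which its call begins. There is no depth.
- ctrl.finish_job(): hands the job in; it is judged then, once.
The state is a dict: "time": time; "q": joint angles; "qd": joint speeds; "joint_torque": joint torques, N m; "eef_pos": TCP position; "orientation": TCP orientation; "force": force on the tool from outside, world axes, zero at the start; "moment": the same for the moment, N m; "grip_width": opening from 0.0 (shut) to 1.0 (fully open); "grasp_force": force on a finger pad.
Only numpy, scipy, OpenCV 4.12 (cv2) and the standard library are available. Lean on these libraries where they do the work, as an engineer would, in place of code of your own. Each camera call takes 0.05 s, during which the arm holds its last target. There are 200 camera calls.

## Working session

There is one attempt and no reset: what is moved stays moved. The work goes in short steps, Python scripts to look and compute and a tool call to move; the robot and the scene stay as the last step left them, time stands still between calls to the robot, and variables do not carry over. Pictures are saved under pics/ and viewed, at most 10 in all, crops included, and the job is handed in when it is done.

Besides the shell and the picture viewer there is one more tool, called after "Request:" by a JSON object that holds its "api" and its "payload", one argument or row to a line. play_rows: Moves the arm, as the interface text tells. Its arguments: {"type":"object","properties":{"series":{"type":"array","items":{"type":"array","items":{"type":"number"}}},"squeeze":{"type":"number"}},"required":["series"]}

```bash
mkdir -p pics; python3 - <<'E'
from cell import get_obs, imaging, ctrl
import cv2,pickle
o=get_obs();print({k:o[k] for k in('time','eef_pos','orientation','force','grip_width')})
d={}
for n in('scene','side','wrist'):
    c=imaging.camera(n);d[n]=c;print(n,c['intrinsics'],c['xyz'],c['attitude'],[k for k in c])
    cv2.imwrite(f'pics/{n}0.png',c['color'][:,:,::-1])
pickle.dump(d,open('d0.pkl','wb'))
E
```

```text
{'time': 0.0, 'eef_pos': array([5.24435601e+02, 4.87545150e-02, 2.49108801e+02]), 'orientation': array([-3.13924242e+00, -2.72473146e-04,  1.57078993e+00]), 'force': array([-0.35623744, -0.64243554, -0.41209745]), 'grip_width': 0.9998472582696496}
scene [[426.88897174   0.         313.40296035]
 [  0.         426.88897174 204.90360107]
 [  0.           0.           1.        ]] [-291.73530311  921.37002568  748.54223812] [ 1.06880252e+00  2.28477189e-03 -2.44986789e+00] ['color', 'intrinsics', 'xyz', 'attitude']
side [[476.38780898   0.         318.08737786]
 [  0.         476.38780898 197.13227656]
 [  0.           0.           1.        ]] [  507.3396325  -1172.04881285   822.01405789] [1.06415744 0.02067622 0.05050677] ['color', 'intrinsics', 'xyz', 'attitude']
wrist [[334.83752644   0.         323.16366461]
 [  0.         334.83752644 188.74310762]
 [  0.           0.           1.        ]] [525.11133618  66.71117797 372.66026724] [-2.69696242e-01  2.92643471e-03  2.17627793e-04] ['color', 'intrinsics', 'xyz', 'attitude']
```

View pictures.

View pics/scene0.png

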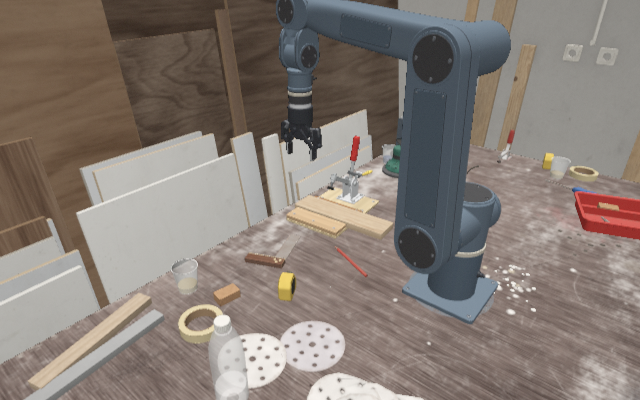

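View pics/side0.png

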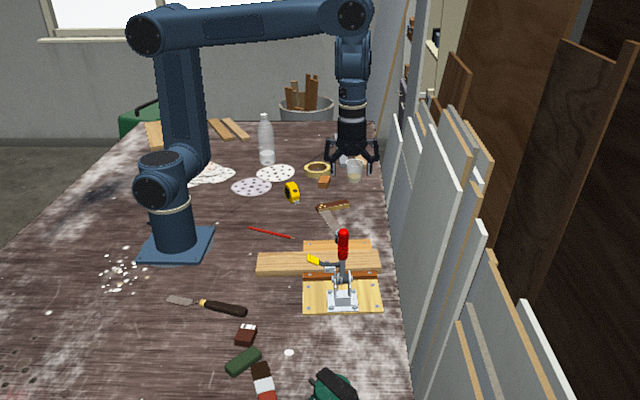

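View pics/wrist0.png

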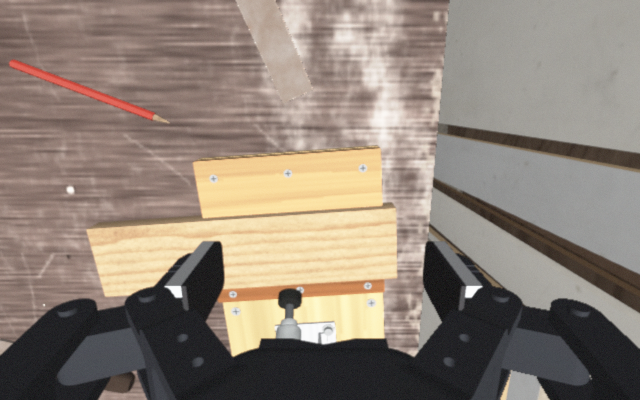

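```bash
cat > h.py <<'E'
import numpy as np
from scipy.spatial.transform import Rotation as Ro
def ray(c,u,v):
    d=np.linalg.inv(c['intrinsics'])@[u,v,1]; d=d*[1,-1,-1]
    return Ro.from_euler('xyz',c['attitude']).apply(d)
def pt(c,u,v,z):
    d=ray(c,u,v);return c['xyz']+d*(z-c['xyz'][2])/d[2]
def proj(c,p):
    q=Ro.from_euler('xyz',c['attitude']).inv().apply(np.array(p)-c['xyz'])*[1,-1,-1]
    w=c['intrinsics']@q;return w[:2]/w[2]
E
python3 - <<'E'
from h import *;import pickle
np.set_printoptions(precision=1,suppress=True)
d=pickle.load(open('d0.pkl','rb'));w=d['wrist'];s=d['side'];sc=d['scene']
for n,c,u,v,z in [('Lnear',w,89,228,31),('Lfar',w,395,207,31),('Rfar',w,397,279,31),('ledgeNear',w,195,161,24),('ledgeFar',w,380,148,24),('tipL?',w,290,100,3),('tipR',w,311,93,3),('bl up L',w,237,0,5),('bl up R',w,278,0,5),
 ('stock side',s,333,206,16),('stockS l',s,316,208,16),('stockS r',s,350,203,16),('stock sc',sc,265,260,16),('sc l',sc,246,259,16),('sc r',sc,284,263,16),
 ('tape',s,292,199,0),('cup',s,354,180,0),('cork',s,323,185,0),('tape',sc,287,298,0),('cup',sc,186,290,0),('cork',sc,228,297,0),('foot',w,290,297,98)]:
    print(n,pt(c,u,v,z))
E
```

```text
Lnear [267.4 -72.7  31. ]
Lfar [601.3 -48.   31. ]
Rfar [ 608.6 -134.7   31. ]
ledgeNear [388.6   0.6  24. ]
ledgeFar [583.5  14.5  24. ]
tipL? [488.6  62.8   3. ]
tipR [511.1  70.    3. ]
bl up L [439.  158.1   5. ]
bl up R [479.5 158.1   5. ]
stock side [470.8 217.1  16. ]
stockS l [414.1 202.9  16. ]
stockS r [528.1 238.3  16. ]
stock sc [457.9 238.1  16. ]
sc l [503.9 269.7  16. ]
sc r [405.6 213.8  16. ]
tape [323.8 291.9   0. ]
cup [545.  442.2   0. ]
cork [429.2 400.    0. ]
tape [310.8 304.6   0. ]
cup [541.1 453.1   0. ]
cork [432.6 400.    0. ]
foot [ 493.3 -114.2   98. ]
```

Request:
{"api": "play_rows", "payload": {
  "series": [
    [0.037, -0.0125, 0.025, 0, 0, 0, 0.085],
    [0.074, -0.025, 0.05, 0, 0, 0, 0.085],
    [0.111, -0.0375, 0.075, 0, 0, 0, 0.085],
    [0.148, -0.05, 0.1, 0, 0, 0, 0.085],
    [0.148, -0.05, 0.1, 0, 0, 0, 0.085],
    [0.148, -0.05, 0.1, 0, 0, 0, 0.085]
  ]
}}

```text
time: 0.65
eef_pos: [470.9, 150.5, 146.2]
orientation: [-3.133, -0.0, 1.576]
force: [-1.0, 0.4, -0.4]
grip_width: 0.996
grasp_force: 0.0
```

```bash
python3 - <<'E'
from cell import get_obs, imaging, ctrl
import cv2,pickle
o=get_obs();print({k:o[k] for k in('time','eef_pos','orientation','q','force','grip_width')},ctrl.tips_ahead)
c=imaging.camera('wrist');pickle.dump(c,open('d1.pkl','wb'))
cv2.imwrite('pics/w1.png',c['color'][:,:,::-1])
E
```

```text
{'time': 0.65, 'eef_pos': array([470.90669366, 150.52373157, 146.17399134]), 'orientation': array([-3.13349988e+00, -8.12504655e-05,  1.57563316e+00]), 'q': array([ 1.72777844e-01, -2.11899173e-02, -1.77564505e-01,  1.42238708e+00,
        1.43281849e-03,  1.73873130e+00]), 'force': array([-1.01236585,  0.37172369, -0.36969424]), 'grip_width': 0.9959582194630622} 19.0
```

View pics/w1.png

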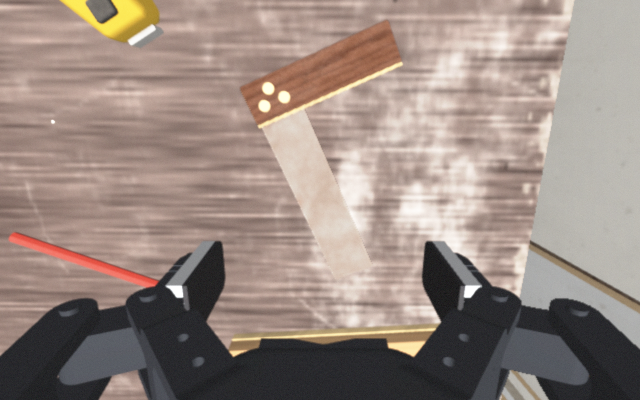

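```bash
python3 - <<'E'
from h import *;import pickle
np.set_printoptions(precision=1,suppress=True)
from scipy.optimize import least_squares as ls
c=pickle.load(open('d1.pkl','rb'))
# model pts in square frame (centre), lean 0.05 about square y (blade tip down)
M=np.array([[-15,-57.5,8],[15,-57.5,8],[-15,57.5,8],[15,57.5,8],[165,-56,1],[165,-20,1]])
px=np.array([[241,90],[260,126],[388,20],[402,64],[340,279],[370,262]])
def W(p):
    R=Ro.from_euler('z',p[2])*Ro.from_euler('y',0.05)
    return R.apply(M)+[p[0],p[1],9]
f=lambda p:np.concatenate([proj(c,q) for q in W(p)])-px.ravel()
r=ls(f,[465,225,-1.25]);print(r.x[:2],'yaw %.3f'%r.x[2],r.fun.reshape(-1,2),W(r.x))
E
```

```text
[467.6 231.7] yaw -1.157 [[-1.6 -1.1]
 [-1.8  1.2]
 [ 1.  -0.9]
 [ 1.4 -1.9]
 [-3.2  1. ]
 [ 4.3  3.8]] [[409.1 221.9  17.7]
 [421.2 194.5  16.2]
 [514.4 268.1  17.7]
 [526.5 240.7  16.2]
 [482.6  58.2   1.8]
 [515.6  72.7   1.8]]
```

Request:
{"api": "play_rows", "payload": {
  "series": [
    [0.02, -0.002, 0, 0, 0, -0.12, 0.05],
    [0.045, -0.004, 0, 0, 0, -0.24, 0.05],
    [0.065, -0.006, 0, 0, 0, -0.36, 0.05],
    [0.084, -0.007, 0, 0, 0, -0.48, 0.05],
    [0.084, -0.007, 0.01, 0, 0, -0.6, 0.05],
    [0.084, -0.007, 0.02, 0, 0, -0.72, 0.05],
    [0.084, -0.007, 0.03, 0, 0, -0.84, 0.05],
    [0.084, -0.007, 0.04, 0, 0, -0.96, 0.05],
    [0.084, -0.007, 0.05, 0, 0, -1.08, 0.05],
    [0.084, -0.007, 0.06, 0, 0, -1.2, 0.05],
    [0.084, -0.007, 0.07, 0, 0, -1.32, 0.05],
    [0.084, -0.007, 0.08, 0, 0, -1.44, 0.05],
    [0.084, -0.007, 0.08, 0, 0, -1.56, 0.05],
    [0.084, -0.007, 0.08, 0, 0, -1.68, 0.05],
    [0.084, -0.007, 0.08, 0, 0, -1.8, 0.05],
    [0.084, -0.007, 0.08, 0, 0, -1.92, 0.05],
    [0.084, -0.007, 0.08, 0, 0, -1.98, 0.05],
    [0.084, -0.007, 0.08, 0, 0, -1.98, 0.05],
    [0.084, -0.007, 0.08, 0, 0, -1.98, 0.05],
    [0.084, -0.007, 0.08, 0, 0, -1.98, 0.05]
  ]
}}

```text
time: 2.37
eef_pos: [468.9, 231.5, 70.9]
orientation: [-3.141, 0.001, -2.735]
force: [-0.3, -0.8, 0.0]
grip_width: 0.584
grasp_force: 0.0
```

```bash
python3 - <<'E'
from cell import get_obs, imaging, ctrl
import cv2,pickle
from h import *
o=get_obs();print({k:o[k] for k in('time','eef_pos','orientation','q','force','grip_width')},ctrl.tips_ahead)
c=imaging.camera('wrist');pickle.dump(c,open('d2.pkl','wb'))
cv2.imwrite('pics/w2.png',c['color'][:,:,::-1])
R=Ro.from_euler('xyz',o['orientation'])
print('cam in tool',R.inv().apply(c['xyz']-o['eef_pos']))
for z in(0,5,10,15,19):print(z,[proj(c,o['eef_pos']+R.apply([x,y,z])) for x in(-11,11) for y in(-25,25)])
E
```

```text
{'time': 2.3667, 'eef_pos': array([468.88680646, 231.49916692,  70.93975635]), 'orientation': array([-3.14122915e+00,  1.13134998e-03, -2.73486984e+00]), 'q': array([ 3.30482769e-01,  7.95481425e-02, -2.26419965e-01,  1.26367247e+00,
       -2.76272383e-04, -7.62400005e-02]), 'force': array([-0.34079326, -0.76313105,  0.01225478]), 'grip_width': 0.5840358220426743} 19.0
cam in tool [  67.73506011   -1.05691542 -123.41831793]
0 [array([265.54174756, 291.47868512]), array([385.16140818, 291.43477245]), array([263.02916395, 243.02444863]), array([387.88782165, 242.99674228])]
5 [array([267.44852583, 284.97139986]), array([383.08694673, 284.93120342]), array([265.10374873, 237.92317219]), array([385.63110986, 237.89826924])]
10 [array([269.23244629, 278.88339295]), array([381.14610246, 278.84653277]), array([267.03920076, 233.16401462]), array([383.52569241, 233.14160771])]
15 [array([270.90501232, 273.17540663]), array([379.32636862, 273.14155104]), array([268.8490624 , 228.71367608]), array([381.55684815, 228.693499  ])]
19 [array([272.16972576, 268.85930377]), array([377.95034871, 268.82764081]), array([270.21453351, 225.35606658]), array([380.07140126, 225.33750512])]
```

View pics/w2.png

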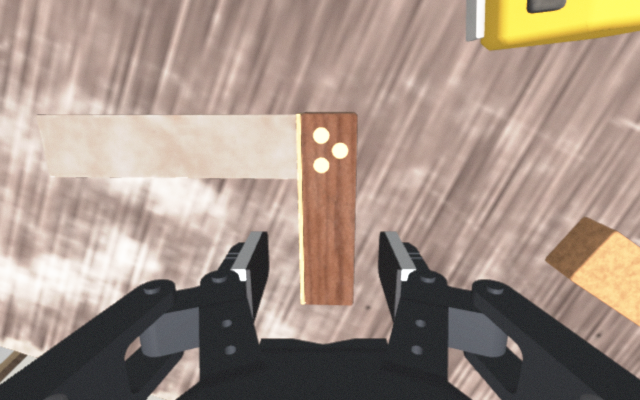

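```bash
cat > fit.py <<'E'
from h import *;import pickle,sys
from scipy.optimize import least_squares as ls
np.set_printoptions(precision=1,suppress=True)
M0=np.array([[-15,-57.5,8],[15,-57.5,8],[-15,57.5,8],[15,57.5,8],[165,-56,1],[165,-20,1]])
def fit(c,px,idx,lean,zc,x0):
    M=M0[idx]
    W=lambda p:(Ro.from_euler('z',p[2])*Ro.from_euler('y',lean)).apply(M)+[p[0],p[1],zc]
    r=ls(lambda p:np.concatenate([proj(c,q) for q in W(p)])-np.ravel(px),x0)
    print('centre',r.x[:2],'yaw %.3f'%r.x[2],'res',r.fun);return r.x
E
python3 - <<'E'
from fit import *
c=pickle.load(open('d2.pkl','rb'))
px=[[357,113],[297,113],[353,304],[302,304],[38,115],[51,177]]
p=fit(c,px,[0,1,2,3,4,5],.05,9,[467,231,-1.16])
p=fit(c,px[:4],[0,1,2,3],.05,9,[467,231,-1.16])
E
```

```text
centre [466.  232.8] yaw -1.159 res [ 0.2 -1.   2.2 -0.8  0.   2.3  1.8  1.  -2.9  0.  -1.5  0.3]
centre [466.1 232.2] yaw -1.158 res [-1.  -1.3  0.9 -1.  -0.8  2.1  0.9  0.9]
```

Request:
{"api": "play_rows", "payload": {
  "series": [
    [0.002, 0.002, 0.02, 0, 0, 0, 0.05],
    [0.002, 0.002, 0.04, 0, 0, 0, 0.05],
    [0.002, 0.002, 0.0475, 0, 0, 0, 0.05],
    [0.002, 0.002, 0.0475, 0, 0, 0, 0.05],
    [0.002, 0.002, 0.0475, 0, 0, 0, 0.05],
    [0.002, 0.002, 0.0475, 0, 0, 0, 0.02],
    [0.002, 0.002, 0.0475, 0, 0, 0, 0.02],
    [0.002, 0.002, 0.0475, 0, 0, 0, 0.02],
    [0.002, 0.002, 0.0475, 0, 0, 0, 0.02],
    [0.002, 0.002, 0.0475, 0, 0, 0, 0.02],
    [0.002, 0.002, 0.0475, 0, 0, 0, 0.02],
    [0.002, 0.002, 0.0475, 0, 0, 0, 0.02]
  ],
  "squeeze": 80
}}

```text
time: 3.42
eef_pos: [466.6, 233.5, 24.6]
orientation: [-3.141, 0.003, -2.732]
force: [-1.5, -0.2, 5.3]
grip_width: 0.33
grasp_force: 79.7
```

Request:
{"api": "play_rows", "payload": {
  "series": [
    [0, 0, -0.02, 0, 0, 0, 0.02],
    [0, 0, -0.045, 0, 0, 0, 0.02],
    [0, 0, -0.07, 0, 0, 0, 0.02],
    [0.002, -0.02, -0.075, 0, 0, 0.05, 0.02],
    [0.005, -0.05, -0.075, 0, 0, 0.1, 0.02],
    [0.008, -0.08, -0.075, 0, 0, 0.17, 0.02],
    [0.011, -0.11, -0.075, 0, 0, 0.24, 0.02],
    [0.014, -0.14, -0.075, 0, 0, 0.3, 0.02],
    [0.0175, -0.17, -0.075, 0, 0, 0.336, 0.02],
    [0.0175, -0.17, -0.075, 0, 0, 0.336, 0.02],
    [0.0175, -0.17, -0.075, 0, 0, 0.336, 0.02]
  ]
}}

```text
time: 4.33
eef_pos: [516.7, 68.7, 96.9]
orientation: [3.141, -0.001, -3.071]
force: [0.4, 0.0, -3.0]
grip_width: 0.328
grasp_force: 79.9
```

```bash
python3 - <<'E'
from cell import get_obs, imaging, ctrl
import cv2,pickle
o=get_obs();print({k:o[k] for k in('time','eef_pos','orientation','q','force','grip_width')})
d={n:imaging.camera(n) for n in('wrist','side','scene')};pickle.dump((o,d),open('d3.pkl','wb'))
a=d['wrist']['color'];b=d['side']['color'][200:320,240:400];s=d['scene']['color'][130:230,260:420]
b=cv2.resize(b,None,fx=2.5,fy=2.5,interpolation=cv2.INTER_CUBIC);
cv2.imwrite('pics/w3.png',a[:,:,::-1]);cv2.imwrite('pics/s3.png',cv2.resize(d['side']['color'][180:320,230:430],None,fx=4,fy=4,interpolation=cv2.INTER_CUBIC)[:,:,::-1])
E
```

```text
{'time': 4.3333, 'eef_pos': array([516.72066121,  68.67275668,  96.93784062]), 'orientation': array([ 3.14110486e+00, -1.49446611e-03, -3.07148957e+00]), 'q': array([ 3.20830058e-03,  6.22233869e-02, -1.91710317e-01,  1.31838635e+00,
        3.86806961e-04, -6.68947147e-02]), 'force': array([ 4.19623856e-01,  1.93358087e-04, -3.00279997e+00]), 'grip_width': 0.328494730406415}
```

View pics/w3.png

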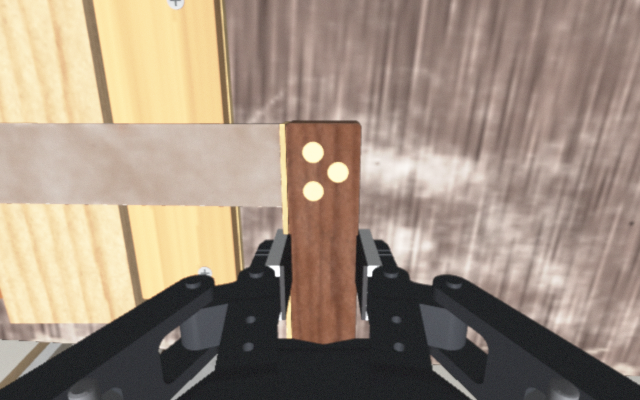

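View pics/s3.png

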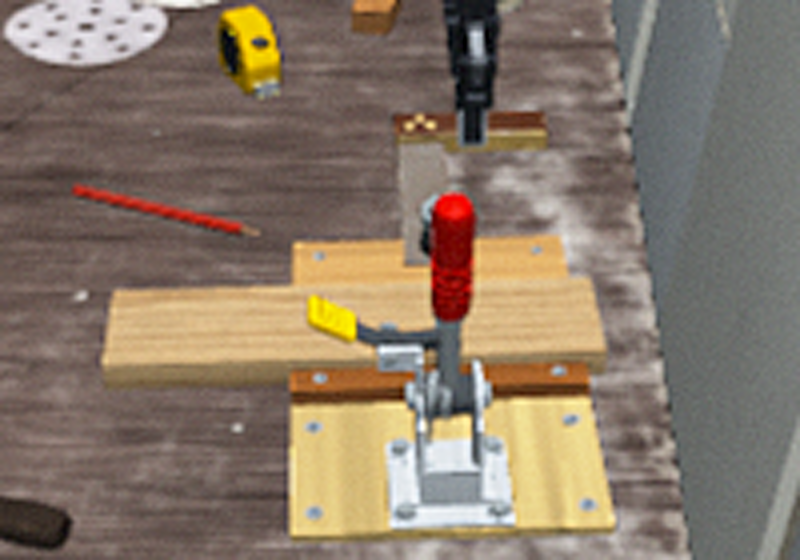

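```bash
python3 - <<'E'
from fit import *
d0=pickle.load(open('d0.pkl','rb'));o,d3=pickle.load(open('d3.pkl','rb'))
w0=d0['wrist'];s=d3['side'];w3=d3['wrist']
S=lambda u,v:(u/4+230,v/4+180)
# (cam, px, jig pt, uses yf)
D=[(w0,(195,161),(-165,-100,24),0),(w0,(380,148),(-165,100,24),0),(w0,(290,297),(-46,0,102),1),
(s,S(292,243),(-165,-100,24),0),(s,S(564,237),(-165,100,24),0),(s,S(291,533),(130,-100,9),0),(s,S(614,528),(130,100,9),0),
(s,S(453,203),(120,0,241),1),(s,S(450,400),(83,0,75),1),(s,S(332,318),(83,-78,136),1)]
def P(p,j,f):
    q=np.array(j,float)
    if f:q[1]+=p[3]
    return Ro.from_euler('z',p[2]).apply(q)+[p[0],p[1],0]
def res(p):
    r=[(proj(c,P(p,j,f))-px)*([1,.3] if f else [1,1]) for c,px,j,f in D]
    return np.concatenate(r)
r=ls(res,[498,-157,-1.497,0],loss='soft_l1');p=r.x
print(p,'yaw %.4f'%p[2]);print(res(p).reshape(-1,2))
# board left line at z31
for c,pts in((w0,[(89,228),(395,207)]),(w3,[(80,0),(103,123),(122,207),(143,321)]),):
    for u,v in pts:
        q=pt(c,u,v,31);print('board left',q,'jig',Ro.from_euler('z',-p[2]).apply(q-[p[0],p[1],0]))
for u,v in[(217,0),(230,123),(239,290)]:
    q=pt(w3,u,v,24);print('ledge outer',Ro.from_euler('z',-p[2]).apply(q-[p[0],p[1],0]))
fs=P(p,(-42,p[3],31),0);t=P(p,(-115,p[3]+38,32),0);print('footspot',fs,'stock target',t)
print('hinge',P(p,(83,p[3],75),0),'tab',P(p,(83,p[3]-36-34,136),0),'grip',P(p,(83+28.4,p[3],202),0))
R=Ro.from_euler('xyz',o['orientation'])
# held square: stock height if TCP 23 above underside
fit(w3,[(360,122),(281,122)],[0,1],0,o['eef_pos'][2]-15,[516,69,-1.5])
print(o['eef_pos'])
for z in(o['eef_pos'][2]-14,):
  for uv in[(282,207),(281,124),(0,123),(0,205)]:print(pt(w3,*uv,z))
E
```

```text
[ 498.4 -157.4   -1.5   -0.7] yaw -1.4988
[[-1.7  0.6]
 [ 2.6  0.2]
 [ 0.7 -0. ]
 [ 0.  -0.6]
 [-0.8 -1.1]
 [-0.2 -0.1]
 [ 0.6 -1.4]
 [ 0.  -0.2]
 [-0.6 -0.5]
 [-3.4 -0.1]]
board left [267.4 -72.7  31. ] jig [-101.1 -224.3   31. ]
board left [601.3 -48.   31. ] jig [-101.7  110.5   31. ]
board left [411.3 -63.3  31. ] jig [-100.1  -80.1   31. ]
board left [472.5 -58.   31. ] jig [-101.   -18.7   31. ]
board left [521.4 -51.9  31. ] jig [-103.6   30.5   31. ]
board left [600.1 -45.1  31. ] jig [-104.7  109.5   31. ]
ledge outer [-167.6  -81.8   24. ]
ledge outer [-169.7  -18.    24. ]
ledge outer [-167.4   91.    24. ]
footspot [ 494.7 -115.5   31. ] stock target [527.3 -40.   32. ]
hinge [ 503.7 -240.2   75. ] tab [ 433.9 -245.3  136. ] grip [ 505.7 -268.6  202. ]
centre [516.5  66.7] yaw -1.501 res [-0.4 -0.   0.4 -0. ]
[516.7  68.7  96.9]
[496.9  48.6  82.9]
[461.6  46.8  82.9]
[469.2 -66.3  82.9]
[504.5 -72.8  82.9]
```

Request:
{"api": "play_rows", "payload": {
  "series": [
    [0, 0, 0.015, 0, 0, 0, 0.02],
    [0, -0.005, 0.027, 0, 0, 0, 0.02],
    [-0.001, -0.03, 0.027, 0, 0, 0, 0.02],
    [-0.002, -0.06, 0.027, 0, 0, 0, 0.02],
    [-0.003, -0.09, 0.027, 0, 0, 0, 0.02],
    [-0.003, -0.105, 0.03, 0, 0, 0, 0.02],
    [-0.003, -0.105, 0.038, 0, 0, 0, 0.02],
    [-0.003, -0.105, 0.038, 0, 0, 0, 0.02],
    [-0.003, -0.105, 0.038, 0, 0, 0, 0.02],
    [-0.003, -0.105, 0.038, 0, 0, 0, 0.02]
  ]
}}

```text
time: 5.32
eef_pos: [526.9, -33.1, 59.2]
orientation: [3.141, -0.001, -3.067]
force: [0.8, -0.3, -2.4]
grip_width: 0.326
grasp_force: 80.0
```

```bash
python3 - <<'E'
from cell import get_obs, imaging, ctrl
import cv2,pickle
o=get_obs();print({k:o[k] for k in('time','eef_pos','orientation','force','grip_width')})
c=imaging.camera('wrist');pickle.dump((o,c),open('d4.pkl','wb'))
cv2.imwrite('pics/w4.png',c['color'][:,:,::-1])
E
```

```text
{'time': 5.3167, 'eef_pos': array([526.92722529, -33.11585126,  59.18874632]), 'orientation': array([ 3.14079088e+00, -1.47115380e-03, -3.06658479e+00]), 'force': array([ 0.84917275, -0.30097516, -2.35944924]), 'grip_width': 0.3259243177869636}
```

View pics/w4.png

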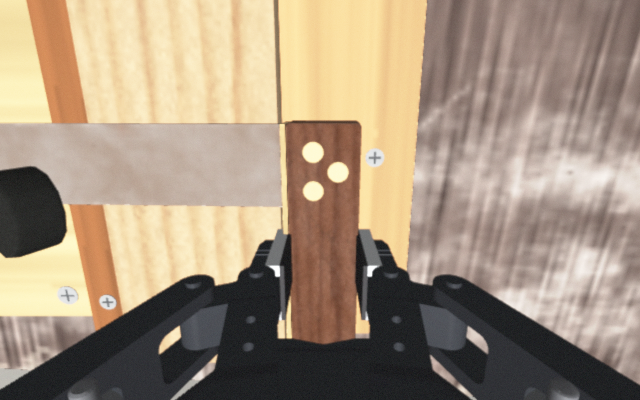

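```bash
python3 - <<'E'
from fit import *
o,c=pickle.load(open('d4.pkl','rb'));p=np.array([498.4,-157.4,-1.4988])
J=lambda q:Ro.from_euler('z',-p[2]).apply(np.array(q)-[p[0],p[1],0])
print('tcp jig',J(o['eef_pos']))
for u,v in[(276,0),(279,122),(285,260)]:print('board left jig',J(pt(c,u,v,31)))
for u,v,z in[(33,210,108),(60,212,103),(374,157,24),(427,0,24),(412,250,24)]:print(u,v,J(pt(c,u,v,z)))
z=o['eef_pos'][2]-24+16
for uv in[(361,122),(286,122)]:print('stock near top',J(pt(c,*uv,z)))
for uv in[(0,123),(282,124),(0,205),(282,206)]:print('blade',J(pt(c,*uv,z-7)))
E
```

```text
tcp jig [-121.9   37.4   59.2]
board left jig [-101.5  -67.6   31. ]
board left jig [-101.2  -18.9   31. ]
board left jig [-102.1   48.8   31. ]
33 210 [-52.6  -3.9 108. ]
60 212 [-54.7  -1.6 103. ]
374 157 [-145.3   -2.    24. ]
427 0 [-164.9  -69.6   24. ]
412 250 [-167.1   46.6   24. ]
stock near top [-135.5  -20.4   51.2]
stock near top [-106.5  -20.3   51.2]
blade [ 10.5 -19.1  44.2]
blade [-104.1  -19.    44.2]
blade [19.3 16.  44.2]
blade [-103.1   16.1   44.2]
```

Request:
{"api": "play_rows", "payload": {
  "series": [
    [0, 0, 0.005, 0, 0, 0, 0.02],
    [0, 0, 0.009, 0, 0, 0, 0.02],
    [0, 0, 0.011, 0, 0, 0, 0.02],
    [0, 0, 0.011, 0, 0, 0, 0.02],
    [0, 0, 0.011, 0, 0, 0, 0.02]
  ]
}}

```text
time: 5.78
eef_pos: [528.7, -33.8, 50.8]
orientation: [-3.141, 0.003, -3.068]
force: [-1.8, 3.6, 5.9]
grip_width: 0.323
grasp_force: 81.1
```

```bash
python3 - <<'E'
from cell import get_obs, imaging, ctrl
import pickle,cv2
o=get_obs();print(o['eef_pos'],o['force'],o['moment'],o['orientation']);o4=pickle.load(open('d4.pkl','rb'))[0];print(o4['moment']);print(pickle.load(open('d3.pkl','rb'))[0]['moment'])
d={n:imaging.camera(n) for n in('wrist','side')};pickle.dump((o,d),open('d5.pkl','wb'))
E
```

```text
[528.73673334 -33.83032352  50.80920045] [-1.80077894  3.57183753  5.94939047] [-0.06352347  0.36322234 -0.14793715] [-3.14122452e+00  2.71985330e-03 -3.06781648e+00]
[ 0.04386692 -0.0001063   0.02681284]
[ 0.07342568 -0.02221183 -0.05563875]
```

Request:
{"api": "play_rows", "payload": {
  "series": [
    [0, -0.002, 0.012, 0, 0, 0, 0.02],
    [0, -0.004, 0.013, 0, 0, 0, 0.02],
    [0, -0.004, 0.013, 0, 0, 0, 0.02],
    [0, -0.004, 0.013, 0, 0, 0, 0.02]
  ]
}}

```text
time: 6.22
eef_pos: [530.1, -34.8, 49.0]
orientation: [3.137, 0.007, -3.066]
force: [-21.6, 15.1, 53.5]
grip_width: 0.328
grasp_force: 116.5
```

```bash
python3 - <<'E'
from cell import get_obs, imaging, ctrl
o=get_obs();print(o['eef_pos'],o['force'],o['moment'],o['orientation'],o['grip_width'])
E
```

```text
[530.09977544 -34.78626832  48.96928241] [-21.60415182  15.14652725  53.50478016] [ 1.86941091  4.59540731 -0.28373928] [ 3.13687278  0.0074434  -3.06567896] 0.32750277836076336
```

Request:
{"api": "play_rows", "payload": {
  "series": [
    [0, 0, -0.008, 0, 0, 0, 0.02],
    [0, 0, -0.012, 0, 0, 0, 0.02],
    [0, 0, -0.012, 0, 0, 0, 0.02],
    [0, 0, -0.012, 0, 0, 0, 0.02]
  ]
}}

```text
time: 6.55
eef_pos: [529.6, -38.2, 49.9]
orientation: [-3.141, 0.004, -3.068]
force: [-1.2, 2.0, 11.6]
grip_width: 0.324
grasp_force: 89.4
```

```bash
python3 - <<'E'
from cell import get_obs, imaging, ctrl
import pickle,cv2
o=get_obs();print(o['eef_pos'],o['force'],o['moment'],o['orientation'],o['grip_width'])
d={n:imaging.camera(n) for n in('wrist','side')};pickle.dump((o,d),open('d6.pkl','wb'))
a=d['wrist']['color'][:, :460]
b=cv2.resize(d['side']['color'][200:320,300:385],(340,480))
m=cv2.copyMakeBorder(a,0,80,0,0,cv2.BORDER_CONSTANT)
import numpy as np
cv2.imwrite('pics/m6.png',np.hstack([m,b])[:,:,::-1])
E
```

```text
[529.59647893 -38.23817089  49.86139   ] [-1.16345287  2.04572098 11.63234657] [0.28092112 0.36623326 0.09155107] [-3.14134205  0.00398334 -3.06778773] 0.3236018152355179
```

View pics/m6.png

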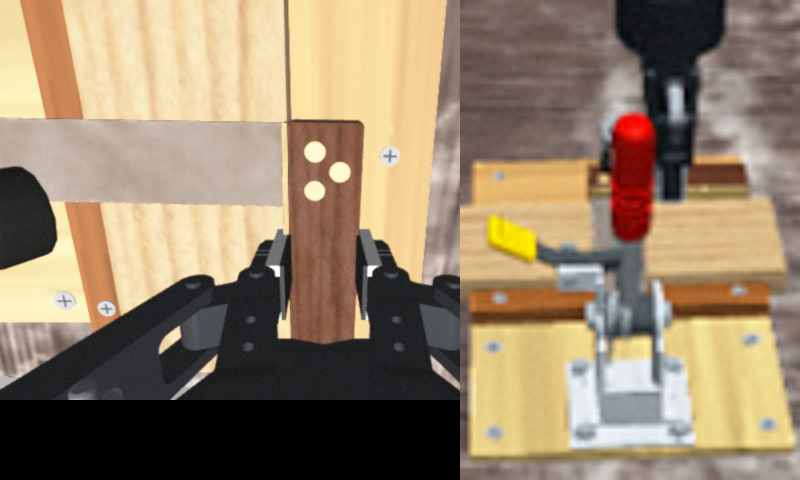

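```bash
python3 - <<'E'
from fit import *
o,d=pickle.load(open('d6.pkl','rb'));c=d['wrist'];p=np.array([498.4,-157.4,-1.4988])
J=lambda q:Ro.from_euler('z',-p[2]).apply(np.array(q)-[p[0],p[1],0])
print('tcp',J(o['eef_pos']))
for u,v,z,n in[(286,0,31,'bl'),(290,120,31,'bl'),(390,156,24,'screw'),(363,122,40,'st'),(289,122,40,'st'),(0,118,33,'blade'),(284,123,33,'bl'),(0,200,33,''),(282,206,33,''),(20,218,105,'foot'),(65,300,23,'fence screw'),(106,309,23,'')]:print(n,J(pt(c,u,v,z)))
E
```

```text
tcp [-116.6   39.7   49.9]
bl [-101.4  -62.8   31. ]
bl [-101.8  -18.    31. ]
screw [-145.7   -1.7   24. ]
st [-131.2  -18.    40. ]
st [-102.3  -17.9   40. ]
blade [ 16.8 -18.7  33. ]
bl [-99.5 -16.9  33. ]
 [25.9 16.5 33. ]
 [-97.5  19.1  33. ]
foot [-50.1  -2.4 105. ]
fence screw [16.6 73.5 23. ]
 [-3.5 78.8 23. ]
```

Request:
{"api": "play_rows", "payload": {
  "series": [
    [0.001, 0, -0.0015, 0, 0, 0, 0.02],
    [0.003, 0, -0.0015, 0, 0, 0, 0.02],
    [0.003, -0.0015, -0.0015, 0, 0, 0, 0.02],
    [0.003, -0.003, -0.0015, 0, 0, 0, 0.02],
    [0.003, -0.003, -0.0015, 0, 0, 0, 0.02],
    [0.003, -0.003, -0.0015, 0, 0, 0, 0.02]
  ]
}}

```text
time: 7.15
eef_pos: [526.8, -39.4, 50.0]
orientation: [3.136, 0.004, -3.067]
force: [3.2, 7.8, 6.0]
grip_width: 0.325
grasp_force: 85.8
```

```bash
cat > st.py <<'E'
from fit import *
from cell import get_obs
p=np.array([498.4,-157.4,-1.4988])
J=lambda q:Ro.from_euler('z',-p[2]).apply(np.array(q)-[p[0],p[1],0])
def st():
    o=get_obs();print('t %.2f'%o['time'],'eef',o['eef_pos'],'jig',J(o['eef_pos']),'ori',np.round(o['orientation'],4),'F',o['force'],'Fjig',Ro.from_euler('z',-p[2]).apply(o['force']),'M',np.round(o['moment'],2),'grip %.3f'%o['grip_width'],'q6 %.2f'%o['q'][5]);return o
if __name__=='__main__':st()
E
python3 st.py
```

```text
t 7.15 eef [526.8 -39.4  50. ] jig [-115.7   36.8   50. ] ori [ 3.1  0.  -3.1] F [3.2 7.8 6. ] Fjig [-7.5  3.8  6. ] M [ 1.3 -0.7  0.3] grip 0.325 q6 -0.28
```

Request:
{"api": "play_rows", "payload": {
  "series": [
    [0, 0, 0, 0, 0, 0, 0.042],
    [0, 0, 0, 0, 0, 0, 0.042],
    [0, 0, 0, 0, 0, 0, 0.042],
    [0, 0, 0, 0, 0, 0, 0.042],
    [0, 0, 0, 0, 0, 0, 0.042],
    [0, 0, 0, 0, 0, 0, 0.042]
  ]
}}

```text
time: 7.65
eef_pos: [524.2, -42.0, 48.4]
orientation: [-3.141, -0.002, -3.069]
force: [0.3, 0.5, 0.4]
grip_width: 0.492
grasp_force: 0.0
```

```bash
python3 - <<'E'
from st import *
from cell import imaging
import cv2
o=st();c=imaging.camera('wrist');pickle.dump((o,c),open('d7.pkl','wb'))
cv2.imwrite('pics/w7.png',cv2.resize(c['color'][60:360,160:460],(800,600) if 0 else (600,600),interpolation=cv2.INTER_CUBIC)[:,:,::-1])
E
```

```text
t 7.65 eef [524.2 -42.   48.4] jig [-113.2   34.1   48.4] ori [-3.1 -0.  -3.1] F [0.3 0.5 0.4] Fjig [-0.5  0.4  0.4] M [ 0. -0.  0.] grip 0.492 q6 -0.28
```

View pics/w7.png

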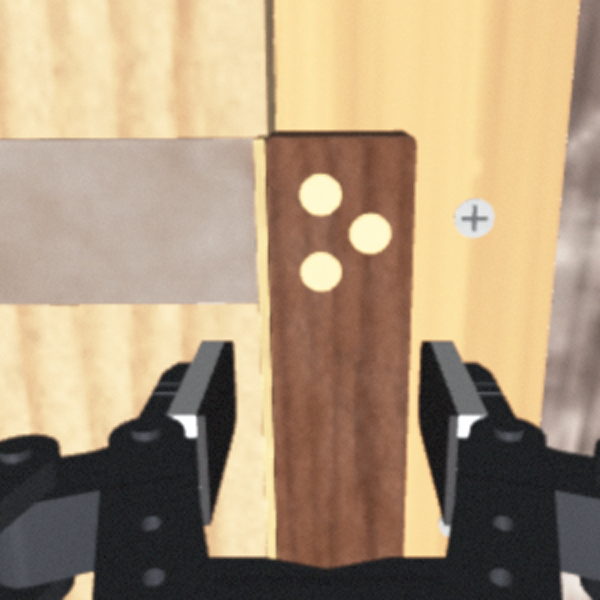

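```bash
python3 - <<'E'
from st import *
o,c=pickle.load(open('d7.pkl','rb'))
for u,v,z,n in[(257,137,40,'inner'),(274,555,40,'inner'),(415,137,40,'outer'),(403,555,40,'outer'),(268,0,31,'board'),(270,135,31,'board'),(474,218,24,'screw'),(0,138,33,'blade near'),(255,138,33,'bn'),(0,305,33,'blade far'),(255,302,33,'bf'),(578,0,24,'ledge'),(545,400,24,'ledge')]:
    print(n,J(pt(c,u/2+160,v/2+60,z)))
E
```

```text
inner [-98.8 -21.1  40. ]
inner [-100.2   75.    40. ]
outer [-129.6  -21.2   40. ]
outer [-130.2   75.    40. ]
board [-100.8  -47.1   31. ]
board [-100.6  -20.7   31. ]
screw [-145.6   -1.7   24. ]
blade near [-45.4 -20.3  33. ]
bn [-97.7 -20.3  33. ]
blade far [-40.7  16.   33. ]
bf [-96.7  15.2  33. ]
ledge [-164.5  -47.8   24. ]
ledge [-165.6   43.5   24. ]
```

Request:
{"api": "play_rows", "payload": {
  "series": [
    [-0.01, 0, 0.001, 0, 0, 0, 0.042],
    [-0.01, -0.002, 0.001, 0, 0, 0, 0.042],
    [-0.01, -0.004, 0.001, 0, 0, 0, 0.042],
    [-0.01, -0.006, 0.001, 0, 0, 0, 0.042],
    [-0.01, -0.007, 0.001, 0, 0, 0, 0.042],
    [-0.01, -0.007, 0.001, 0, 0, 0, 0.042],
    [-0.01, -0.007, 0.001, 0, 0, 0, 0.042]
  ]
}}

```text
time: 8.28
eef_pos: [535.5, -45.0, 48.4]
orientation: [3.135, 0.001, -3.067]
force: [0.1, 8.4, 3.3]
grip_width: 0.488
grasp_force: 5.3
```

```bash
python3 st.py
```

```text
t 8.28 eef [535.5 -45.   48.4] jig [-109.4   45.1   48.4] ori [ 3.1  0.  -3.1] F [0.1 8.4 3.3] Fjig [-8.4  0.7  3.3] M [ 1.5 -0.   0. ] grip 0.488 q6 -0.29
```

Request:
{"api": "play_rows", "payload": {
  "series": [
    [0, 0.004, 0, 0, 0, 0, 0.042],
    [0, 0.007, 0, 0, 0, 0, 0.042],
    [0, 0.007, -0.01, 0, 0, 0, 0.042],
    [0, 0.007, -0.04, 0, 0, 0, 0.042],
    [0, 0.007, -0.08, 0, 0, 0, 0],
    [0, 0.007, -0.12, 0, 0, 0, 0],
    [0.01, 0, -0.142, 0, 0, 0, 0],
    [0.04, -0.02, -0.142, 0, 0, 0, 0],
    [0.07, -0.04, -0.142, 0, 0, 0, 0],
    [0.1, -0.06, -0.142, 0, 0, 0, 0],
    [0.119, -0.076, -0.142, 0, 0, 0, 0],
    [0.119, -0.076, -0.142, 0, 0, 0, 0],
    [0.119, -0.076, -0.142, 0, 0, 0, 0]
  ]
}}

```text
time: 9.37
eef_pos: [421.9, -133.3, 191.0]
orientation: [-3.141, 0.001, -3.071]
force: [0.1, 0.3, 0.3]
grip_width: -0.003
grasp_force: 0.0
```

```bash
cat > px.py <<'E'
from st import *
from cell import imaging
import cv2
def blobs(c,lo,hi,amin=30):
    h=cv2.cvtColor(c['color'],cv2.COLOR_RGB2HSV);m=cv2.inRange(h,lo,hi)
    n,l,s,ce=cv2.connectedComponentsWithStats(m)
    return [(s[i].tolist(),np.round(ce[i],1)) for i in range(1,n) if s[i][4]>amin]
W=lambda j:Ro.from_euler('z',p[2]).apply(np.array(j,float))+[p[0],p[1],0]
E
python3 - <<'E'
from px import *
o=st();d={n:imaging.camera(n) for n in('wrist','side')};pickle.dump((o,d),open('d8.pkl','wb'))
for n,c in d.items():
    print(n,'tab pred',proj(c,W((83,-71,136))),blobs(c,(22,170,120),(34,255,255)))
    print(' red',[b for b in blobs(c,(0,200,100),(5,255,255))], 'pred grip',proj(c,W((111,-.7,202))))
c=d['wrist'];s=d['side']
print('stock near corners pred',proj(c,W((-100,-20,40))),proj(c,W((-130,-20,40))))
E
```

```text
t 9.37 eef [ 421.9 -133.3  191. ] jig [-29.5 -74.5 191. ] ori [-3.1  0.  -3.1] F [0.1 0.3 0.3] Fjig [-0.3  0.2  0.3] M [-0.  0.  0.] grip -0.003 q6 -0.53
wrist tab pred [127.4 225.4] [([110, 201, 59, 37, 285], array([148.9, 213.2]))]
 red [([76, 337, 20, 12, 64], array([ 84.5, 342.1])), ([55, 345, 22, 15, 55], array([ 67.2, 351.6]))] pred grip [  3.5 432.4]
side tab pred [312.8 259.2] [([285, 182, 15, 21, 172], array([293. , 190.7])), ([307, 254, 12, 12, 92], array([312.4, 259.3]))]
 red [([249, 227, 41, 11, 71], array([269.8, 232.2])), ([337, 229, 12, 31, 249], array([342.7, 243.5]))] pred grip [342.9 242.2]
stock near corners pred [403.8 238.4] [437.6 238.4]
```

```bash
python3 - <<'E'
from px import *
o,d=pickle.load(open('d8.pkl','rb'));c=d['wrist']
for lo in[(20,100,60),(18,120,140)]:print(blobs(c,lo,(36,255,255),100))
for x in(70,96):
  for r in(24,56):print(x,r,proj(c,W((x,-36.7-.819*r,112+.574*r))))
h=cv2.cvtColor(c['color'],cv2.COLOR_RGB2HSV)
for v in range(190,250,6):print(v,[tuple(int(k) for k in h[v,u]) for u in range(100,180,10)])
E
```

```text
[([105, 200, 65, 42, 1981], array([137.9, 219.6]))]
[([106, 200, 64, 41, 1944], array([138. , 219.6]))]
70 24 [161.9 241.5]
70 56 [139.7 210.9]
96 24 [119.4 241.6]
96 56 [ 91.3 211. ]
190 [(10, 41, 188), (10, 35, 206), (9, 35, 211), (13, 21, 233), (7, 35, 182), (9, 38, 179), (23, 75, 247), (23, 75, 247)]
196 [(8, 45, 175), (10, 33, 214), (12, 35, 216), (11, 36, 213), (9, 43, 171), (11, 38, 187), (23, 79, 246), (23, 78, 246)]
202 [(9, 45, 177), (24, 173, 236), (24, 175, 240), (25, 175, 241), (25, 177, 240), (22, 182, 202), (23, 68, 250), (24, 70, 250)]
208 [(10, 44, 179), (30, 143, 255), (30, 140, 255), (30, 138, 255), (30, 134, 255), (27, 169, 252), (30, 3, 230), (15, 4, 236)]
214 [(8, 35, 210), (29, 147, 255), (30, 144, 255), (30, 145, 255), (30, 143, 255), (29, 160, 254), (22, 79, 159), (90, 4, 191)]
220 [(13, 15, 233), (14, 25, 227), (30, 146, 255), (30, 146, 255), (30, 145, 255), (30, 150, 255), (23, 181, 190), (80, 4, 195)]
226 [(14, 21, 230), (14, 11, 244), (30, 148, 255), (30, 148, 255), (30, 148, 255), (30, 147, 255), (26, 173, 248), (0, 0, 253)]
232 [(10, 16, 232), (14, 12, 241), (17, 21, 243), (29, 149, 255), (29, 153, 255), (29, 151, 255), (29, 156, 255), (23, 29, 184)]
238 [(15, 10, 245), (14, 19, 231), (13, 15, 237), (30, 148, 255), (30, 147, 255), (30, 148, 255), (30, 148, 255), (120, 2, 139)]
244 [(11, 15, 235), (14, 16, 232), (11, 15, 234), (13, 21, 228), (12, 28, 185), (110, 6, 127), (102, 10, 127), (150, 2, 137)]
```

Request:
{"api": "play_rows", "payload": {
  "series": [
    [0, -0.03, 0, 0, 0, 0, 0],
    [0, -0.06, 0, 0, 0, 0, 0],
    [0, -0.09, 0, 0, 0, 0, 0],
    [0, -0.1065, 0, 0, 0, 0, 0],
    [0, -0.1065, 0, 0, 0, 0, 0],
    [0, -0.1065, 0.015, 0, 0, 0, 0],
    [0, -0.1065, 0.025, 0, 0, 0, 0],
    [0, -0.1065, 0.035, 0, 0, 0, 0],
    [0, -0.1065, 0.045, 0, 0, 0, 0],
    [0, -0.1065, 0.055, 0, 0, 0, 0],
    [0, -0.1065, 0.062, 0, 0, 0, 0],
    [0, -0.1065, 0.068, 0, 0, 0, 0],
    [0, -0.1065, 0.072, 0, 0, 0, 0],
    [0, -0.1065, 0.072, 0, 0, 0, 0]
  ]
}}

```text
time: 10.63
eef_pos: [429.9, -238.2, 117.4]
orientation: [3.141, -0.001, -3.068]
force: [0.3, 0.1, -0.1]
grip_width: -0.001
grasp_force: 0.0
```

```bash
python3 st.py
```

```text
t 10.63 eef [ 429.9 -238.2  117.4] jig [ 75.7 -74.1 117.4] ori [ 3.1 -0.  -3.1] F [ 0.3  0.1 -0.1] Fjig [-0.1  0.3 -0.1] M [-0.  -0.   0.1] grip -0.001 q6 -0.72
```

Request:
{"api": "play_rows", "payload": {
  "series": [
    [0, 0, 0.003, 0, 0, 0, 0],
    [0, 0, 0.006, 0, 0, 0, 0],
    [0, 0, 0.008, 0, 0, 0, 0],
    [0, 0, 0.008, 0, 0, 0, 0]
  ]
}}

```text
time: 10.97
eef_pos: [430.5, -238.6, 116.0]
orientation: [-3.14, 0.002, -3.068]
force: [-9.4, 5.0, 23.1]
grip_width: -0.001
grasp_force: 11.6
```

```bash
python3 - <<'E'
from px import *
o=st();d={n:imaging.camera(n) for n in('wrist','side','scene')};pickle.dump((o,d),open('d9.pkl','wb'))
for n,c in d.items():
    print(n,'tab on',proj(c,W((78,-71,136))),'tab over',proj(c,W((78,-71.5,89))),[b for b in blobs(c,(20,100,60),(36,255,255),20)if b[0][4]<3000])
E
```

```text
t 10.97 eef [ 430.5 -238.6  116. ] jig [ 76.2 -73.5 116. ] ori [-3.1  0.  -3.1] F [-9.4  5.  23.1] Fjig [-5.6 -9.  23.1] M [1.3 1.6 0.1] grip -0.001 q6 -0.72
wrist tab on [320.4 301.3] tab over [321.3 243.4] [([294, 213, 54, 29, 1126], array([319.8, 224.2]))]
side tab on [312.8 258. ] tab over [313.1 273.5] [([284, 183, 12, 21, 131], array([290.1, 192.4])), ([349, 247, 22, 4, 46], array([359.5, 248.7])), ([308, 267, 12, 13, 84], array([313.3, 274.1])), ([302, 279, 82, 36, 1420], array([338. , 297.6])), ([338, 284, 10, 5, 36], array([342.5, 286.4])), ([199, 299, 7, 8, 31], array([201.6, 302.9]))]
scene tab on [366.4 171.4] tab over [365.7 183.6] [([542, 153, 12, 16, 130], array([547.2, 160.6])), ([362, 181, 9, 7, 34], array([365.8, 184.1])), ([278, 272, 18, 29, 411], array([285.7, 286. ]))]
```

Request:
{"api": "play_rows", "payload": {
  "series": [
    [0, 0, -0.01, 0, 0, 0, 0],
    [0, 0, -0.04, 0, 0, 0, 0],
    [0, 0, -0.08, 0, 0, 0, 0],
    [0, 0, -0.12, 0, 0, 0, 0.05],
    [0, 0, -0.16, 0, 0, 0.12, 0.06],
    [-0.01, -0.005, -0.18, 0, 0, 0.24, 0.06],
    [-0.02, -0.01, -0.18, 0, 0, 0.36, 0.06],
    [-0.03, -0.015, -0.18, 0, 0, 0.48, 0.06],
    [-0.04, -0.02, -0.18, 0, 0, 0.6, 0.06],
    [-0.05, -0.025, -0.18, 0, 0, 0.72, 0.06],
    [-0.06, -0.03, -0.18, 0, 0, 0.84, 0.06],
    [-0.07, -0.035, -0.18, 0, 0, 0.96, 0.06],
    [-0.0734, -0.0357, -0.18, 0, 0, 1.08, 0.06],
    [-0.0734, -0.0357, -0.18, 0, 0, 1.2, 0.06],
    [-0.0734, -0.0357, -0.18, 0, 0, 1.32, 0.06],
    [-0.0734, -0.0357, -0.18, 0, 0, 1.44, 0.06],
    [-0.0734, -0.0357, -0.18, 0, 0, 1.56, 0.06],
    [-0.0734, -0.0357, -0.18, 0, 0, 1.572, 0.06],
    [-0.0734, -0.0357, -0.18, 0, 0, 1.572, 0.06],
    [-0.0734, -0.0357, -0.18, 0, 0, 1.572, 0.06]
  ]
}}

```text
time: 12.78
eef_pos: [506.1, -268.9, 290.2]
orientation: [-3.141, -0.0, 1.645]
force: [-1.0, -0.3, 0.4]
grip_width: 0.701
grasp_force: 0.0
```

```bash
python3 - <<'E'
from px import *
o=st();d={n:imaging.camera(n) for n in('wrist','side','scene')};pickle.dump((o,d),open('d10.pkl','wb'))
for n,c in d.items():
    print(n,'grip',proj(c,W((111.4,-.7,202))),'top',proj(c,W((120,-.7,241))),'red',blobs(c,(0,180,90),(6,255,255)),blobs(c,(175,180,90),(180,255,255)))
    if n!='wrist': print('  tab over',proj(c,W((78,-71.5,89))),[b for b in blobs(c,(20,100,60),(36,255,255),20)if b[0][4]<150])
E
```

```text
t 12.78 eef [ 506.1 -268.9  290.2] jig [111.7  -0.4 290.2] ori [-3.1 -0.   1.6] F [-1.  -0.3  0.4] Fjig [ 0.2 -1.   0.4] M [0.1 0.  0. ] grip 0.701 q6 0.89
wrist grip [322.4 200.1] top [322.2 235.8] red [([300, 157, 42, 89, 2712], array([320.7, 202.7]))] []
side grip [342.9 242.3] top [343.3 230. ] red [([249, 227, 41, 11, 86], array([269.2, 232. ])), ([337, 229, 12, 31, 273], array([342.7, 243.3]))] []
  tab over [313.1 273.5] [([315, 161, 12, 4, 21], array([320.7, 162.2])), ([304, 162, 10, 16, 73], array([308.1, 169.8])), ([349, 247, 23, 4, 50], array([358.8, 248.6])), ([308, 267, 12, 13, 105], array([313.2, 273.2])), ([338, 284, 10, 5, 35], array([342.3, 286.3])), ([199, 299, 5, 8, 26], array([201.2, 302.6]))]
scene grip [354.7 146.5] top [356.4 135.3] red [([350, 137, 9, 24, 123], array([354.1, 148.8])), ([579, 194, 23, 11, 138], array([589.5, 198.8])), ([603, 197, 37, 15, 241], array([623.8, 203.5])), ([575, 202, 27, 31, 201], array([587.9, 222.5])), ([583, 207, 29, 9, 114], array([597.1, 210.9])), ([613, 212, 27, 8, 100], array([624.9, 215.4])), ([602, 224, 38, 15, 281], array([621.3, 231. ]))] []
  tab over [365.7 183.6] [([542, 153, 12, 16, 130], array([547.2, 160.6])), ([362, 180, 9, 8, 45], array([365.9, 183.2]))]
```

Request:
{"api": "play_rows", "payload": {
  "series": [
    [0, 0, 0.02, 0, 0, 0, 0.06],
    [0, 0, 0.05, 0, 0, 0, 0.06],
    [0, 0, 0.075, 0, 0, 0, 0.06],
    [0, 0, 0.085, 0, 0, 0, 0.06],
    [0, 0, 0.085, 0, 0, 0, 0.06],
    [0, 0, 0.085, 0, 0, 0, 0.015],
    [0, 0, 0.085, 0, 0, 0, 0.015],
    [0, 0, 0.085, 0, 0, 0, 0.015],
    [0, 0, 0.085, 0, 0, 0, 0.015],
    [0, 0, 0.085, 0, 0, 0, 0.015],
    [0, 0, 0.085, 0, 0, 0, 0.015],
    [0, 0, 0.085, 0, 0, 0, 0.015]
  ],
  "squeeze": 35
}}

```text
time: 13.93
eef_pos: [504.7, -269.7, 208.0]
orientation: [-3.14, 0.003, 1.642]
force: [-6.5, -0.5, 3.0]
grip_width: 0.28
grasp_force: 34.0
```

```bash
python3 st.py
```

```text
t 13.93 eef [ 504.7 -269.7  208. ] jig [112.5  -1.8 208. ] ori [-3.1  0.   1.6] F [-6.5 -0.5  3. ] Fjig [ 0.  -6.6  3. ] M [-0.   1.3  0. ] grip 0.280 q6 0.89
```

Request:
{"api": "play_rows", "payload": {
  "series": [
    [0.004, -0.0015, 0, 0, 0, 0, 0.015],
    [0.012, -0.0015, -0.001, 0, 0, 0, 0.015],
    [0.02, -0.0015, -0.002, 0, 0, 0, 0.015],
    [0.028, -0.0015, -0.003, 0, 0, 0, 0.015],
    [0.036, -0.0015, -0.003, 0, 0, 0, 0.015],
    [0.044, -0.0015, -0.002, 0, 0, 0, 0.015],
    [0.052, -0.0015, -0.001, 0, 0, 0, 0.015],
    [0.06, -0.0015, 0.001, 0, 0, 0, 0.015],
    [0.06, -0.0015, 0.001, 0, 0, 0, 0.015],
    [0.06, -0.0015, 0.001, 0, 0, 0, 0.015]
  ]
}}

```text
time: 14.77
eef_pos: [500.5, -210.7, 208.0]
orientation: [3.139, 0.007, 1.642]
force: [-4.5, -4.3, 6.7]
grip_width: 0.277
grasp_force: 34.1
```

```bash
python3 st.py
```

```text
t 14.77 eef [ 500.5 -210.7  208. ] jig [ 53.3  -1.8 208. ] ori [3.1 0.  1.6] F [-4.5 -4.3  6.7] Fjig [ 4.  -4.8  6.7] M [-0.7  0.9 -0. ] grip 0.277 q6 0.98
```

Request:
{"api": "play_rows", "payload": {
  "series": [
    [0.004, -0.001, -0.0005, 0, 0, 0, 0.015],
    [0.007, -0.001, -0.0005, 0, 0, 0, 0.015],
    [0.009, -0.001, 0, 0, 0, 0, 0.015],
    [0.009, -0.001, 0, 0, 0, 0, 0.015],
    [0.009, -0.001, 0, 0, 0, 0, 0.015]
  ]
}}

```text
time: 15.18
eef_pos: [499.7, -201.8, 206.3]
orientation: [3.138, 0.005, 1.642]
force: [0.1, -5.5, 1.9]
grip_width: 0.283
grasp_force: 35.0
```

```bash
python3 st.py
```

```text
t 15.18 eef [ 499.7 -201.8  206.3] jig [ 44.4  -1.9 206.3] ori [3.1 0.  1.6] F [ 0.1 -5.5  1.9] Fjig [ 5.5 -0.3  1.9] M [-1.1 -0.1 -0. ] grip 0.283 q6 0.99
```

Request:
{"api": "play_rows", "payload": {
  "series": [
    [0.002, 0, 0.0005, 0, 0, 0, 0.015],
    [0.004, 0, 0.001, 0, 0, 0, 0.015],
    [0.004, 0, 0.001, 0, 0, 0, 0.015],
    [0.004, 0, 0.001, 0, 0, 0, 0.015]
  ]
}}

```text
time: 15.52
eef_pos: [499.3, -196.7, 204.8]
orientation: [3.139, 0.002, 1.643]
force: [1.4, -4.9, 4.3]
grip_width: 0.28
grasp_force: 35.0
```

```bash
python3 st.py
```

```text
t 15.52 eef [ 499.3 -196.7  204.8] jig [ 39.3  -1.9 204.8] ori [3.1 0.  1.6] F [ 1.4 -4.9  4.3] Fjig [5.  1.1 4.3] M [-1.  -0.2 -0.1] grip 0.280 q6 1.00
```

Request:
{"api": "play_rows", "payload": {
  "series": [
    [0.002, 0, 0.0005, 0, 0, 0, 0.015],
    [0.004, 0, 0.001, 0, 0, 0, 0.015],
    [0.004, 0, 0.001, 0, 0, 0, 0.015],
    [0.004, 0, 0.001, 0, 0, 0, 0.015]
  ]
}}

```text
time: 15.85
eef_pos: [499.3, -195.8, 204.6]
orientation: [3.138, 0.009, 1.641]
force: [1.5, -9.8, 5.0]
grip_width: 0.28
grasp_force: 35.0
```

```bash
python3 - <<'E'
from px import *
o=st();d={n:imaging.camera(n) for n in('wrist','side','scene')};pickle.dump((o,d),open('d11.pkl','wb'))
for n,c in d.items():
    g=lambda a,r:(83+r*np.sin(.22-a),-.7,75+r*np.cos(.22-a))
    for a in(.44,.49,.54,.6): print(n,a,'top',proj(c,g(a,170)and W(g(a,170))),'low',proj(c,W(g(a,85))))
    print('red',[b for b in blobs(c,(0,180,90),(6,255,255),30)])
E
```

```text
t 15.85 eef [ 499.3 -195.8  204.6] jig [ 38.3  -1.9 204.6] ori [3.1 0.  1.6] F [ 1.5 -9.8  5. ] Fjig [9.8 0.8 5. ] M [-2.3 -0.1 -0. ] grip 0.280 q6 1.00
wrist 0.44 top [326.5 345.5] low [324.7 266.1]
wrist 0.49 top [326.5 318.5] low [324.7 258.7]
wrist 0.54 top [326.4 290.9] low [324.7 251.1]
wrist 0.6 top [326.3 257.5] low [324.6 242. ]
red [([287, 237, 73, 104, 4521], array([322.5, 288.4]))]
side 0.44 top [341.1 213. ] low [341.5 246.4]
side 0.49 top [340.9 212. ] low [341.4 245.8]
side 0.54 top [340.7 211.1] low [341.3 245.2]
side 0.6 top [340.5 210.3] low [341.2 244.7]
red [([336, 212, 11, 37, 323], array([341. , 229.7])), ([248, 227, 42, 11, 86], array([269.1, 232. ]))]
scene 0.44 top [345.3 141.4] low [347.3 162.3]
scene 0.49 top [344.  142.7] low [346.6 162.9]
scene 0.54 top [342.7 144.1] low [346.  163.6]
scene 0.6 top [341.1 145.9] low [345.3 164.5]
red [([342, 146, 8, 20, 65], array([344.8, 156.5])), ([581, 194, 10, 10, 59], array([585.1, 198.3])), ([592, 196, 10, 7, 36], array([596., 199.])), ([602, 197, 38, 15, 215], array([623.9, 203.5])), ([575, 203, 65, 36, 451], array([607.9, 227.5])), ([583, 207, 53, 13, 186], array([609. , 212.7]))]
```

Request:
{"api": "play_rows", "payload": {
  "series": [
    [0.001, 0, 0, 0, 0, 0, 0.015],
    [0.002, 0, 0, 0, 0, 0, 0.015],
    [0.002, 0, 0, 0, 0, 0, 0.015],
    [0.002, 0, 0, 0, 0, 0, 0.015],
    [0.002, 0, 0, 0, 0, 0, 0.015],
    [0.002, 0, 0, 0, 0, 0, 0.015]
  ]
}}

```text
time: 16.5
eef_pos: [499.3, -195.7, 204.6]
orientation: [3.138, 0.013, 1.64]
force: [0.7, -14.8, 3.4]
grip_width: 0.282
grasp_force: 34.9
```

```bash
python3 - <<'E'
from px import *
o=st();d={n:imaging.camera(n) for n in('wrist','side','scene')};pickle.dump((o,d),open('d12.pkl','wb'))
yf=-.7
def col(c,j):
    u,v=np.round(proj(c,W(j))).astype(int)
    if not(0<=u<640 and 0<=v<400):return (u,v),None
    return (int(u),int(v)),cv2.cvtColor(c['color'],cv2.COLOR_RGB2HSV)[v,u].tolist()
for n in d:
    c=d[n]
    for j,nm in[((-115,-10,40),'stock'),((-115,60,40),'stock'),((-85,yf,33),'blade'),((-65,yf,33),'blade'),((0,yf,33),'blade'),((20,yf,33),'blade'),((-60,-40,31),'board'),((-60,60,31),'board'),((-145,20,24),'ledge')]:print(n,nm,j,*col(c,j))
# blade edges across jig y at x=-75 and 20 in side, wrist
for n,x in(('side',-80),('side',-68),('wrist',-80),('wrist',-70)):
    print(n,x,[(y,col(d[n],(x,y,33))[1]) for y in range(-30,31,4)])
E
```

```text
t 16.50 eef [ 499.3 -195.7  204.6] jig [ 38.3  -1.8 204.6] ori [3.1 0.  1.6] F [  0.7 -14.8   3.4] Fjig [14.8 -0.4  3.4] M [-3.1 -0.1  0.1] grip 0.282 q6 1.01
wrist stock (-115, -10, 40) (np.int64(311), np.int64(-26)) None
wrist stock (-115, 60, 40) (np.int64(404), np.int64(-26)) None
wrist blade (-85, -0.7, 33) (323, 20) [12, 33, 195]
wrist blade (-65, -0.7, 33) (323, 47) [12, 36, 197]
wrist blade (0, -0.7, 33) (324, 127) [90, 1, 226]
wrist blade (20, -0.7, 33) (324, 150) [105, 2, 228]
wrist board (-60, -40, 31) (276, 54) [19, 79, 240]
wrist board (-60, 60, 31) (397, 53) [19, 77, 241]
wrist ledge (-145, 20, 24) (np.int64(350), np.int64(-63)) None
side stock (-115, -10, 40) (334, 244) [15, 132, 153]
side stock (-115, 60, 40) (359, 244) [9, 149, 103]
side blade (-85, -0.7, 33) (338, 252) [101, 19, 191]
side blade (-65, -0.7, 33) (338, 257) [105, 30, 152]
side blade (0, -0.7, 33) (340, 271) [99, 29, 125]
side blade (20, -0.7, 33) (340, 276) [99, 29, 142]
side board (-60, -40, 31) (324, 259) [19, 105, 220]
side board (-60, 60, 31) (360, 258) [18, 103, 218]
side ledge (-145, 20, 24) (344
[... 1195 characters left out ...]
wrist -80 [(-30, [20, 78, 244]), (-26, [18, 80, 239]), (-22, [21, 74, 245]), (-18, [13, 47, 183]), (-14, [12, 43, 188]), (-10, [13, 42, 189]), (-6, [14, 41, 191]), (-2, [14, 37, 193]), (2, [14, 35, 194]), (6, [13, 37, 193]), (10, [12, 35, 194]), (14, [14, 36, 199]), (18, [18, 85, 239]), (22, [18, 86, 241]), (26, [17, 90, 234]), (30, [17, 92, 234])]
wrist -70 [(-30, [18, 84, 238]), (-26, [18, 86, 237]), (-22, [17, 91, 233]), (-18, [9, 38, 196]), (-14, [13, 40, 193]), (-10, [13, 34, 195]), (-6, [12, 32, 198]), (-2, [12, 37, 195]), (2, [12, 34, 196]), (6, [12, 33, 198]), (10, [12, 38, 193]), (14, [13, 39, 198]), (18, [17, 90, 236]), (22, [18, 87, 239]), (26, [18, 83, 241]), (30, [17, 88, 236])]
```

Request:
{"api": "play_rows", "payload": {
  "series": [
    [-0.0007, 0, 0, 0, 0, 0, 0.015],
    [-0.0007, 0, 0, 0, 0, 0, 0.015],
    [-0.0007, 0, 0, 0, 0, 0, 0.015],
    [-0.0007, 0, 0, 0, 0, 0, 0.015],
    [-0.0007, 0, 0, 0, 0, 0, 0.015],
    [-0.0007, 0, 0, 0, 0, 0, 0.015],
    [-0.0007, 0, 0, 0, 0, 0, 0.015],
    [-0.0007, 0, 0, 0, 0, 0, 0.015]
  ]
}}

```text
time: 17.32
eef_pos: [499.3, -195.7, 204.6]
orientation: [3.138, 0.011, 1.64]
force: [1.1, -13.5, 4.3]
grip_width: 0.284
grasp_force: 34.9
```

```bash
python3 - <<'E'
from px import *
from cell import ctrl
o=st()
# flush check in last wrist view that saw the stock after the nudge (d8)
o8,d=pickle.load(open('d8.pkl','rb'));c=d['wrist'];h=cv2.cvtColor(c['color'],cv2.COLOR_RGB2HSV)
for y in(-15,25,60,80):
    r=[]
    for x in np.arange(-135,-90,1.):
        u,v=np.round(proj(c,W((x,y,40)))).astype(int)
        r.append(int(h[v,u][2]) if 0<=v<400 and 0<=u<640 else -1)
    print(y,r)
E
```

```text
t 17.32 eef [ 499.3 -195.7  204.6] jig [ 38.3  -1.9 204.6] ori [3.1 0.  1.6] F [  1.1 -13.5   4.3] Fjig [13.6  0.1  4.3] M [-2.8 -0.2  0. ] grip 0.284 q6 1.01
-15 [252, 252, 251, 250, 249, 236, 184, 137, 130, 138, 144, 143, 139, 135, 124, 125, 134, 148, 151, 146, 141, 135, 146, 170, 191, 189, 165, 137, 145, 147, 151, 149, 142, 134, 135, 231, 243, 194, 130, 168, 194, 194, 197, 200, 196]
25 [252, 252, 251, 249, 237, 181, 104, 61, 44, 38, 38, 39, 36, 37, 35, 34, 34, 36, 35, 35, 38, 50, 65, 70, 73, 75, 70, 74, 82, 84, 80, 76, 70, 68, 67, 52, 42, 42, 33, 35, 37, 31, 36, 38, 35]
60 [64, 61, 65, 68, 67, 66, 68, 66, 67, 63, 68, 66, 65, 69, 69, 70, 63, 70, 76, 79, 83, 85, 87, 86, 86, 92, 94, 96, 97, 94, 95, 92, 92, 87, 87, 86, 86, 86, 89, 86, 69, 46, 42, 38, 37]
80 [250, 250, 250, 250, 249, 232, 179, 149, 145, 126, 86, 62, 64, 68, 73, 78, 79, 81, 84, 82, 86, 86, 85, 88, 88, 88, 95, 94, 97, 91, 87, 65, 40, 35, 34, 34, 34, 37, 35, 37, 39, 37, 34, 42, 34]
```

```bash
python3 -c "
from cell import ctrl
print(ctrl.finish_job())"
```

```text
the job is handed in; nothing more can be done
None
```

I handed the job in at about 17 s, with the square flush and centred under the foot, the catch fully over and the lever held at about 14–15 N; while laying the square I overshot one downward move and it pressed on the jig at about 54 N for a moment, which could count against the 40 N limit if held-object contact is judged.

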